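Mount a bench stone in the stone bridge and hold the lock pin home

ROBOT

A 6-joint arm with a two-finger parallel gripper is mounted at the origin on the work surface. World frame = base frame: x ahead of the robot, y to its left, z up, the work surface at z = 0. Lengths are in mm, angles in rad, forces in N, time in s.
With the tool pointing down it reaches from about 350 to 775 mm from the base axis. Payload 7.3 kg.
Tool frame: the origin (TCP) lies at the very end of the fingers, on their centre line; the grasp point (between the pads) lies 19 mm behind it; z points along the fingers, y is the line along which they close (so a half turn about z gives the same grasp; the last joint's range is limited). The gripper opens to 92 mm and grips with 3 to 60 N. Pads are 19 mm wide; open, the fingers measure 130 mm over their backs; the gripper's body (75 mm by 190 mm) begins 47 mm behind the grasp point.
Start: joints at [1.164, 0.342, 1.524, -0, 1.275, -0.146], TCP at [135.357, 507.27, 226.741] pointing down, gripper open.
Joint ranges: [-2.53, 2.53], [-0.77, 2.02], [0.04, 2.7], [-1, 4.14], [0.28, 2.66], [-3.11, 3.11]. Speed limits (rad/s): [2.57, 2.57, 3.14, 3.14, 3.14, 3.14].

INTERFACE

Orientations are given as a unit quaternion [x, y, z, w].
In Python, from station import env gives the robot as it stands.
- The arm moves only by the shell command python3 -m pendant 'ROWS' [OPENING]. ROWS is JSON, a list of rows, each an object with "slide": the shift along the tool's x, y, z in cm, a list of three; "twist": the turn about the tool's z in rad. In form: [{"slide": [dx, dy, dz], "twist": twist}, ...]. A call has exactly 5 rows; each row is the pose to reach, as a shift and turn from the pose commanded when the call began, along the tool's axes at that moment; what a row does not reach only later rows make up. A row lasts 1/10 s, in which the tool goes at most 50 mm and 8.59 degrees, less where a joint would pass 70% of its speed; a pose out of reach is approached as far as the arm can. A call with a gripper value outside its range is refused whole. OPENING is the gripper's target within -1 to 1 (fully open at 1, half-way at 0, shut at -1), set as the call begins (- or left out, the last holds). The fingers move at their own pace and stop on an object; the grip force is fixed at half the most. Time passes only in rows, so rows that repeat a pose let the fingers close, or fill a call up. It gives the time, the measured TCP pose, the force, the opening and the grip force at its end, in the units of the state.
- env.state(): the state, without advancing time (a new reading comes with each control period).
- env.grab_frame(name): name is "scene" or "top" or "wrist"; returns the picture (400x640x3 uint8, blue, green, red); there is no depth.
- env.calibration(name): a dict with "camera_matrix" (3x3 intrinsics, pixels), "k1" (the pictures are not rectified: a ray, as slopes to the right and down, at radius r is drawn at 1 + k1 r^2 times it, then the intrinsics apply), "pose" (4x4, takes a point from camera to world coordinates). Camera axes: x right, y up, looking along -z (the intrinsics and any distortion apply to the point x, -y, -z); pixel columns grow to the right and rows downward; lengths in mm; the calibration is good to about 2 mm. A picture is of the moment at which its call begins: read the wrist's pose just before it. calibration takes no time and is no camera call; for the wrist camera it gives the pose at the moment of the call.
- env.finish_job(): hands the job in; it is judged then, once.
Trained networks look in the newest picture that a camera, given by its name, has taken for a name from the list of things; names that differ only in an ending like _2 or _b are one class to them, and where a whole thing is asked for, a point or a joint stands for the part that bears it (a point fixed in the world has none). Each returns a list of dicts, best first, with "confidence" (0 to 1); they miss things now and then, are a little off and sometimes report something else, mostly with a low value. They report only what shows in the picture. A call takes as long as a camera call. They do not tell look-alikes from the thing itself.
- env.spot_in(camera, name): "position" ([x, y, z] in mm, in the coordinates of the camera as it stood for that picture, good to about 4 mm: the middle of the surface that is visible of it).
The state is a dict: "time": time; "joints": joint angles; "joint_velocities": joint speeds; "joint_efforts": joint torques, N m; "tool_pos": TCP position; "ee_rot": TCP orientation; "force": force on the tool from outside, world axes, zero at the start; "moment": the same for the moment, N m; "grip_width": finger opening in mm; "grip_force": force on a finger pad.
Only numpy, scipy, OpenCV 4.12 (cv2) and the standard library are available. Lean on these libraries where they do the work, as an engineer would, in place of code of your own. Each camera call takes 0.05 s, during which the arm holds its last target. There are 200 camera calls.

TASK

Mount the bench stone: lay it flat, square and centred on the two rubber pads of the stone bridge, between the jaws, and let go of it. Then pull up the spring lock knob of the sliding jaw, slide the jaw one hole in so that it closes up to the end of the stone, and let the pin go fully home in that hole. Finish still holding the knob with the pin fully home - do not let go, I will tighten the end screw while you hold it - and leave the other things on the bench alone.

Things in the scene. Friction and masses are not known exactly. Their poses are not given: they have to be found in the camera images.
- stone: The bench stone to mount: a plain grey rectangular slab 203 mm long, 51 mm wide, 25 mm thick, about 0.6 kg, lighter fine half above. It starts flat on the bench to the robot's right. Origin: centre of its underside; z up, y along its 203 mm length, x across its width. Either end may go to either jaw.
- station: The stone bridge, fixed to the bench: a level 30 mm square steel tube, top face 60 mm high, over a drip tray (150 x 450 mm, 16 mm high). Origin on the bench under the middle of the stone's place; z up, +y along the tube from the fixed jaw to the sliding jaw. The stone lies with its length along y. The tube's top has 11 mm holes every 25 mm for the pin. Both jaws are 56 mm wide, tops 88 mm high.
- seat (a point): Where the centre of the stone's underside belongs when all is set: 68 mm above the station's origin, level with the tops of the two rubber pads, which are centred on the tube 65 mm either side of this point (each 46 mm across, 22 mm along the tube). While the jaw is still out, the stone may lie up to 26 mm further out (+y): the jaw then pushes it in. Axes as the station.
- fixed_face (a point): The middle of the fixed jaw's rubber face, 103 mm from the station's origin on the -y side, 77 mm high. Behind it (further to -y) sticks out the end screw with a horizontal black star knob, ending 173 mm from the origin; it is not part of the job.
- jaw_face (a point): The middle of the sliding jaw's rubber face, 77 mm high, moving with the jaw. As found it is 128 mm from the station's origin on the +y side (231 mm from the fixed face); one hole in it is at 103 mm (206 mm from the fixed face, so the 203 mm stone keeps about 3 mm of play).
- knob_mid (a point): Centre of the spring lock knob: an upright black fluted cylinder 28 mm in diameter, 24 mm tall, on top of the sliding jaw's sleeve, on the tube's centre line 50 mm behind the jaw's face. With the pin home it is 95 mm high (knob from 83 to 107 mm). Below it an 18 mm boss (64 to 80 mm high) stands on the 38 mm wide sleeve. Pull it straight up to lift the pin.
- lock_knob: The same spring lock knob as a part (28 mm diameter, 24 mm tall). Its origin lies on the knob's axis, 95 mm below knob_mid (on the bench level when the pin is home); axes as the station.
- jaw (a joint): Slide of the jaw along the tube in m: 0 as found (within 1 mm), growing as it slides in towards the stone and the fixed jaw (along the station's -y); the next hole in is at 0.025. Locked to about 1.5 mm of play while the pin is in a hole; rubs with about 2.5 N when free.
- pin (a joint): Lift of the lock pin in m: 0 = fully home, 0.012 = pulled right up. The bullet-nosed 8 mm pin stands 9 mm deep in its 11 mm hole: it is clear of the tube from 0.009 up and drops in when within about 2 mm of a hole's middle. A spring pushes it down, 6 N when home, 12 N when fully up.
- knife: Bystander: a kitchen knife with a wooden handle, 290 mm long, lying on the bench nearer the robot.
- slip: Bystander: a small brown slip stone, 100 x 45 x 12 mm, lying on the right beyond the end of the bridge.
- oil: Bystander: an amber oil bottle, 50 mm in diameter, 130 mm tall, beyond the bridge.
- dip_cup: Bystander: an empty steel cup, 76 mm in diameter, 85 mm tall, to the left.
- scrub: Bystander: a wooden-handled brush lying beyond the bridge.
- strop: Bystander: a leather-faced strop paddle, 320 mm long, lying just beyond the bench stone.
- paste_tin: Bystander: a flat round tin of honing paste, 62 mm in diameter, 24 mm tall, nearer the robot, between the stone and the bridge.
- clamp_jig: Bystander: a knife clamp jig, a small aluminium plate with a black knob and a rod, lying to the left.
Mind the look-alikes: they are no part of the job. Leave any purple look-alike of the stone alone.

How it is judged:
By the outcome, as a careful person would: the job done as asked, in the order asked, and still so for the second after the job is handed in, while the arm keeps its last pose, push and grip.
It also fails if it takes over 48 s, if anything falls off the work surface, if the arm or the gripper's body presses on something with over 40 N, if the wrist force passes 120 N, or if a joint passes its speed limit or range.

## Working session

There is one attempt and no reset: what is moved stays moved. The work goes in short steps, Python scripts to look and compute and a shell command to move; the robot and the scene stay as the last step left them, time stands still between calls to the robot, and variables do not carry over. Pictures are saved under pics/ and viewed, at most 13 in all, crops included, and the job is handed in when it is done.

```bash
ls; mkdir -p pics; cat > h.py <<'E'
import numpy as np, cv2
from scipy.spatial.transform import Rotation as R
from station import env
def ray(cam,u,v,z,c=None):
    c=c or env.calibration(cam); K=np.array(c["camera_matrix"]);P=np.array(c["pose"])
    d=np.array([(u-K[0,2])/K[0,0],(v-K[1,2])/K[1,1]]);s=d.copy()
    for _ in range(20): s=d/(1+c["k1"]*(s@s))
    w=P[:3,:3]@np.array([s[0],-s[1],-1]);o=P[:3,3]
    return o+w*(z-o[2])/w[2]
def proj(cam,p,c=None):
    c=c or env.calibration(cam); K=np.array(c["camera_matrix"]);P=np.array(c["pose"])
    q=P[:3,:3].T@(np.array(p)-P[:3,3]); s=np.array([q[0],-q[1]])/-q[2]; s=s*(1+c["k1"]*(s@s))
    return K[:2,:2]@s+K[:2,2]
def spot(cam,n):
    P=np.array(env.calibration(cam)["pose"])
    return [(np.round(P[:3,:3]@np.array(d["position"])+P[:3,3]).tolist(),round(d["confidence"],2)) for d in env.spot_in(cam,n)]
E
python3 - <<'E'
from h import *
s=env.state();print(s["time"],s["tool_pos"],s["ee_rot"],R.from_quat(s["ee_rot"]).as_matrix().round(3),s["force"])
for n in("top","scene"):
    cv2.imwrite(f"pics/{n}0.png",env.grab_frame(n))
    for k in("stone","lock_knob","station"): print(n,k,spot(n,k))
E
```

```text
pics
0.0 [135.17369818 506.88137006 226.03348165] [ 1.30003227e-01  9.91513267e-01 -7.47055277e-04 -2.11519021e-04] [[-0.966  0.258 -0.001]
 [ 0.258  0.966 -0.001]
 [ 0.    -0.002 -1.   ]] [-0.47174624 -0.34727429 -0.26059891]
top stone [([499.0, -577.0, 23.0], 0.93), ([458.0, -333.0, 27.0], 0.79), ([277.0, -440.0, 26.0], 0.75), ([401.0, 463.0, 39.0], 0.34)]
top lock_knob [([561.0, 238.0, 107.0], 0.39)]
top station [([554.0, 129.0, 4.0], 0.55)]
scene stone [([288.0, -452.0, 23.0], 0.81), ([461.0, -344.0, 24.0], 0.56)]
scene lock_knob [([570.0, 227.0, 105.0], 0.41)]
scene station [([572.0, 231.0, 103.0], 0.62), ([569.0, 100.0, 3.0], 0.59), ([683.0, -410.0, 14.0], 0.37), ([574.0, 223.0, 72.0], 0.33)]
```

View pics/top0.png

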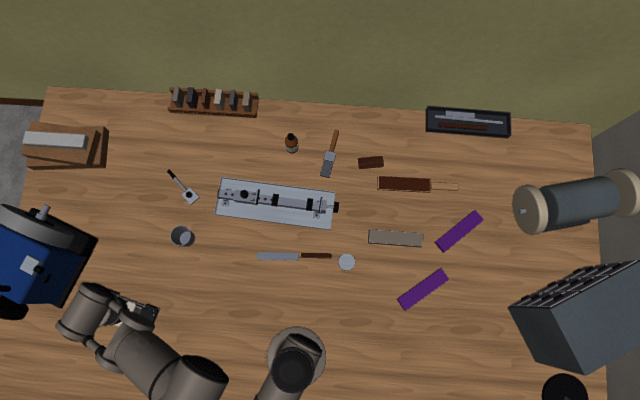

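View pics/scene0.png

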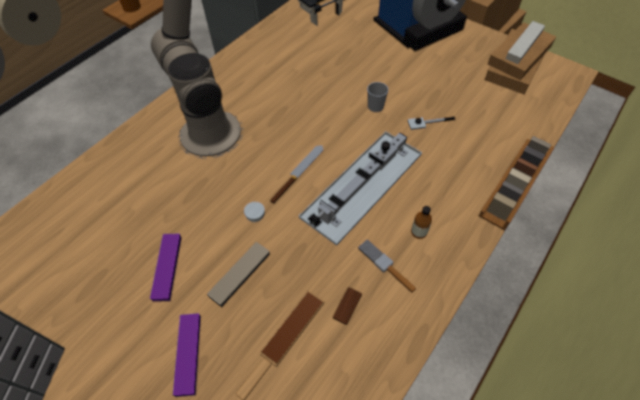

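Top view: the grey stone is at (396,238), with purple look-alikes at (459,231) and (423,288). The bridge tray corners are about (222,178), (340,191), (333,229), (216,215), with the lock knob near (246,195). The scene view agrees, with the stone at (240,273).

```bash
python3 - <<'E'
from h import *
t=cv2.imread("pics/top0.png")
def mask_rect(lo,hi,box):
    x0,y0,x1,y1=box;r=t[y0:y1,x0:x1]; return r
# stone: low saturation vs wood
hsv=cv2.cvtColor(t,cv2.COLOR_BGR2HSV)
for name,box,smax,z in(("stone",(360,222,432,254),85,25),("tray",(205,168,350,240),60,16)):
    x0,y0,x1,y1=box; m=(hsv[y0:y1,x0:x1,1]<smax).astype(np.uint8)
    m=cv2.morphologyEx(m,cv2.MORPH_CLOSE,np.ones((5,5)))
    c=max(cv2.findContours(m,0,2)[0],key=cv2.contourArea)
    b=cv2.boxPoints(cv2.minAreaRect(c))+[x0,y0]
    w=np.array([ray("top",u,v,z)[:2] for u,v in b]); print(name,b.round(1).tolist(),w.round().tolist(),w.mean(0).round(1),[np.linalg.norm(w[i]-w[i-1]).round() for i in range(4)])
    e=w[0]-w[1];f=w[1]-w[2];l=e if e@e>f@f else f;print("yaw len",np.arctan2(l[1],l[0]))
print("knob",ray("top",246,195,107)); print("stone scene",ray("scene",240,273,25))
c=env.calibration("top");print(np.array(c["pose"])[:3,3])
T=np.eye(4);s=env.state();T[:3,:3]=R.from_quat(s["ee_rot"]).as_matrix();T[:3,3]=s["tool_pos"]
print("cam in tool",(np.linalg.inv(T)@np.array(env.calibration("wrist")["pose"])).round(3),env.calibration("wrist")["camera_matrix"])
cv2.imwrite("pics/crop.png",cv2.resize(t[160:260,200:440],None,fx=3.3,fy=3.3,interpolation=cv2.INTER_CUBIC))
E
```

```text
stone [[367.7, 242.3], [368.7, 228.7], [422.9, 232.8], [421.9, 246.5]] [[433.0, -233.0], [485.0, -234.0], [485.0, -440.0], [433.0, -438.0]] [ 459.1 -336.2] [np.float64(205.0), np.float64(52.0), np.float64(206.0), np.float64(52.0)]
yaw len 1.5671025509192626
tray [[213.4, 214.4], [218.5, 175.9], [339.4, 191.8], [334.3, 230.3]] [[498.0, 361.0], [652.0, 361.0], [623.0, -115.0], [471.0, -105.0]] [560.9 125.4] [np.float64(467.0), np.float64(154.0), np.float64(477.0), np.float64(152.0)]
yaw len 1.5107041619416133
knob [561.70258125 227.68793283 107.        ]
stone scene [ 468.11532369 -340.92415312   25.        ]
[ 213.86119946  -46.01235468 1585.15040018]
cam in tool [[-0.00000e+00  9.57000e-01  2.89000e-01  7.84220e+01]
 [ 1.00000e+00  0.00000e+00 -0.00000e+00  1.70000e-02]
 [-1.00000e-03  2.89000e-01 -9.57000e-01 -1.57211e+02]
 [ 0.00000e+00  0.00000e+00  0.00000e+00  1.00000e+00]] [[331.43877876   0.         321.1444949 ]
 [  0.         331.43877876 199.40702774]
 [  0.           0.           1.        ]]
```

View pics/crop.png

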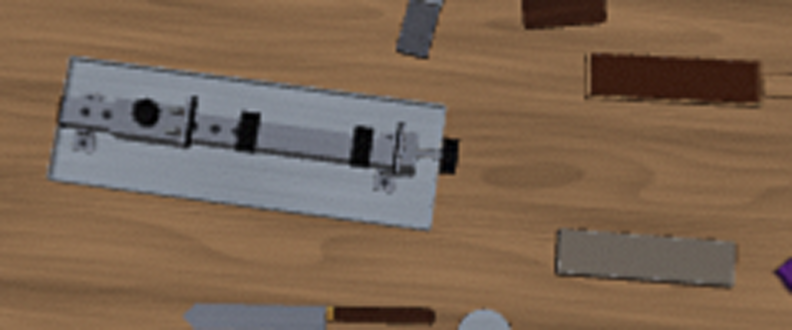

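The crop shows the pads at crop (248,132) and (362,146), the knob at (145,112) and the fixed jaw at (400,147). I'll move over the bridge and look with the wrist camera.

```bash

python3 -m pendant '[{"slide":[-4.4,-2.5,0],"twist":0},{"slide":[-8.8,-5,0],"twist":0},{"slide":[-13.2,-7.5,0],"twist":0},{"slide":[-17.6,-10,0],"twist":0},{"slide":[-22,-12.5,0],"twist":0}]' 1
python3 -m pendant '[{"slide":[-4.4,-2.5,0],"twist":0},{"slide":[-8.8,-5,0],"twist":0},{"slide":[-13.2,-7.5,0],"twist":0},{"slide":[-17.6,-10,0],"twist":0},{"slide":[-22,-12.5,0],"twist":0}]' 1
python3 -m pendant '[{"slide":[0,0,0],"twist":0},{"slide":[0,0,0],"twist":0},{"slide":[0,0,0],"twist":0},{"slide":[0,0,0],"twist":0},{"slide":[0,0,0],"twist":0}]'
python3 - <<'E'
from h import *
print("top pads",ray("top",200+248/3.3,160+132/3.3,68),ray("top",200+362/3.3,160+146/3.3,68))
import json
c=env.calibration("wrist");cv2.imwrite("pics/w1.png",env.grab_frame("wrist"))
json.dump({k:np.array(v).tolist() for k,v in c.items()},open("w1.json","w"))
print(spot("wrist","lock_knob"),spot("wrist","fixed_face"),spot("wrist","jaw_face"))
E
```

```text
time: 0.9
tool_pos: [314.6, 330.4, 226.9]
ee_rot: [0.13, 0.992, 0.0, 0.0]
force: [1.0, -0.4, 0.8]
grip_width: 91.7
grip_force: 0.0
time: 1.4
tool_pos: [492.9, 154.8, 226.9]
ee_rot: [0.13, 0.991, 0.0, 0.0]
force: [0.2, 0.4, 0.7]
grip_width: 92.0
grip_force: 0.0
time: 1.9
tool_pos: [491.0, 157.5, 227.0]
ee_rot: [0.129, 0.992, 0.0, 0.0]
force: [0.0, -0.1, -0.5]
grip_width: 92.0
grip_force: 0.0
top pads [559.94520536 124.2128758   68.        ] [553.47076238  -5.50255308  68.        ]
[([555.0, 235.0, 101.0], 0.62)] [([549.0, 170.0, 1.0], 0.55)] [([557.0, 229.0, 68.0], 0.93)]
```

View pics/w1.png

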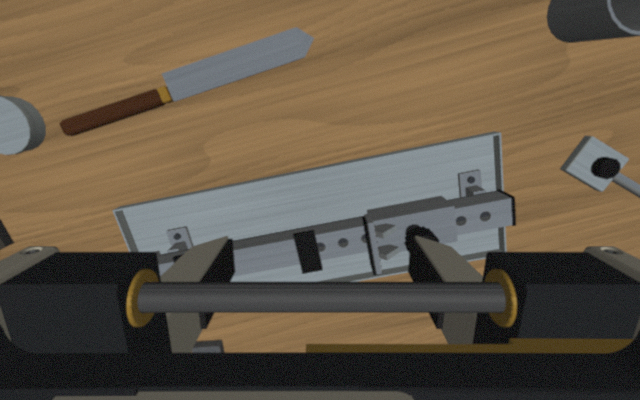

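The wrist view shows the near tray edge from (117,208) to (499,133), the sliding-side pad at (308,251), the jaw face at (370,246) and the knob at (420,237), partly hidden by a finger. I'll compute the station estimate and go on to the stone.

```bash
python3 - <<'E'
from h import *
import json
c=json.load(open("w1.json"))
a=ray(0,118,208,16,c);b=ray(0,499,133,16,c);d=b-a
print("tray near",a,b,np.linalg.norm(d),"yaw",np.arctan2(d[1],d[0]))
y=d/np.linalg.norm(d);x=np.array([y[1],-y[0],0])
print("origin from tray",(a+b)/2+75*x, (a+b)/2-75*x)
print("pad",ray(0,308,251,68,c), "knob", ray(0,421,235,107,c))
s=env.state();print(R.from_quat(s["ee_rot"]).as_matrix().round(3).tolist())
E
python3 -m pendant '[{"slide":[-0.8,-4.8,0],"twist":0},{"slide":[-1.6,-9.6,0],"twist":0},{"slide":[-2.4,-14.4,0],"twist":0},{"slide":[-3.2,-19.2,0],"twist":0},{"slide":[-4,-24,0],"twist":0}]' 1
python3 -m pendant '[{"slide":[-0.8,-4.8,0],"twist":0},{"slide":[-1.6,-9.6,0],"twist":0},{"slide":[-2.4,-14.4,0],"twist":0},{"slide":[-3.2,-19.2,0],"twist":0},{"slide":[-4,-24,0],"twist":0}]' 1
python3 -m pendant '[{"slide":[0,0,0],"twist":0.13},{"slide":[0,0,0],"twist":0.26},{"slide":[0,0,0],"twist":0.39},{"slide":[0,0,0],"twist":0.52},{"slide":[0,0,0],"twist":0.65}]'
python3 -m pendant '[{"slide":[0,0,0],"twist":0.14},{"slide":[0,0,0],"twist":0.28},{"slide":[0,0,0],"twist":0.42},{"slide":[0,0,0],"twist":0.56},{"slide":[0,0,0],"twist":0.66}]'
python3 -m pendant '[{"slide":[0,0,0],"twist":0},{"slide":[0,0,0],"twist":0},{"slide":[0,0,0],"twist":0},{"slide":[0,0,0],"twist":0},{"slide":[0,0,0],"twist":0}]'
python3 - <<'E'
from h import *
import json
c=env.calibration("wrist");cv2.imwrite("pics/w2.png",env.grab_frame("wrist"))
json.dump({k:np.array(v).tolist() for k,v in c.items()},open("w2.json","w"))
print(spot("wrist","stone"))
E
```

```text
tray near [472.34207269 -82.1247366   16.        ] [499.55797775 356.50223697  16.        ] 439.4705080337486 yaw 1.5088278192733324
origin from tray [560.8060677  132.54408611  16.        ] [411.09398274 141.83341426  16.        ]
pad [558.69870529 125.63880868  68.        ] knob [551.88768813 234.86654698 107.        ]
[[-0.966, 0.257, 0.0], [0.257, 0.966, 0.0], [-0.0, 0.0, -1.0]]
time: 2.6
tool_pos: [468.0, -87.3, 226.9]
ee_rot: [0.13, 0.992, -0.0, 0.0]
force: [0.6, -0.2, -0.5]
grip_width: 91.9
grip_force: 0.0
time: 3.1
tool_pos: [444.8, -329.7, 226.8]
ee_rot: [0.13, 0.992, -0.0, 0.0]
force: [0.9, 0.1, 0.2]
grip_width: 91.6
grip_force: 0.0
time: 3.6
tool_pos: [445.3, -327.8, 226.7]
ee_rot: [0.442, 0.897, 0.0, -0.0]
force: [0.5, 1.2, 0.4]
grip_width: 92.3
grip_force: 0.0
time: 4.1
tool_pos: [445.3, -327.7, 226.7]
ee_rot: [0.709, 0.705, 0.0, -0.0]
force: [-0.9, -0.5, -0.1]
grip_width: 91.5
grip_force: 0.0
time: 4.6
tool_pos: [445.2, -327.8, 226.7]
ee_rot: [0.707, 0.707, 0.0, -0.0]
force: [-0.5, 0.0, -0.5]
grip_width: 92.0
grip_force: 0.0
[([458.0, -326.0, 28.0], 0.95), ([465.0, -534.0, 26.0], 0.94), ([251.0, -403.0, 23.0], 0.73)]
```

View pics/w2.png

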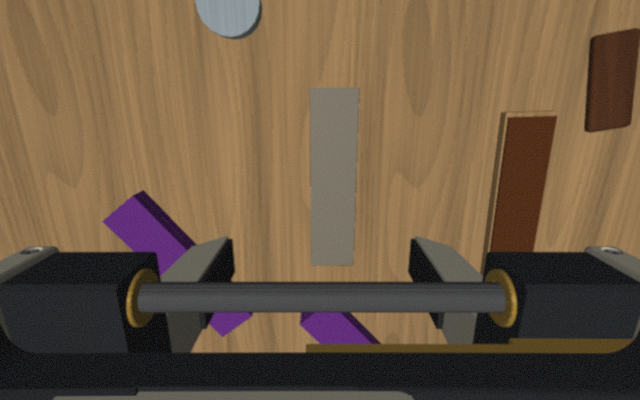

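The wrist view shows the stone's top corners at about (309,88), (358,88), (353,265), (311,265). The purple look-alikes are at lower left and clear of the fingers.

```bash
python3 - <<'E'
from h import *
import json
c=json.load(open("w2.json"))
t=cv2.imread("pics/w2.png");hsv=cv2.cvtColor(t,cv2.COLOR_BGR2HSV)
m=(hsv[75:280,280:390,1]<70).astype(np.uint8);m=cv2.morphologyEx(m,cv2.MORPH_OPEN,np.ones((5,5)))
k=max(cv2.findContours(m,0,2)[0],key=cv2.contourArea);print(cv2.boundingRect(k))
for pts in ([(309,88),(358,88),(354,265),(311,265)],):
    w=np.array([ray(0,u,v,25,c)[:2] for u,v in pts]);print(w.round(1).tolist(),w.mean(0),[np.linalg.norm(w[i]-w[i-1]).round(1) for i in range(4)])
    a=(w[0]+w[1])/2;b=(w[2]+w[3])/2;print("yaw",np.arctan2(*(a-b)[::-1])-np.pi/2,"ends",a,b)
# rowwise edges
ys=np.arange(100,255,10)-75;E=[]
for y in ys:
    r=np.where(m[y])[0];E.append((y+75,r.min()+280,r.max()+281))
L=np.array([ray(0,e[1],e[0],25,c)[:2] for e in E]);Rr=np.array([ray(0,e[2],e[0],25,c)[:2] for e in E])
for q in(L,Rr):print(np.polyfit(q[:,1],q[:,0],1),q.mean(0))
s=env.state();print(s["tool_pos"],R.from_quat(s["ee_rot"]).as_matrix().round(3).tolist())
E
```

```text
(30, 13, 49, 177)
[[432.8, -238.3], [483.1, -238.3], [484.8, -440.0], [433.2, -440.0]] [ 458.46682097 -339.13768332] [np.float64(201.7), np.float64(50.3), np.float64(201.7), np.float64(51.7)]
yaw 0.005232405264155249 ends [ 457.93910653 -238.2835632 ] [ 458.99453542 -439.99180343]
[4.79361725e-03 4.35519546e+02] [ 433.92990967 -331.61511905]
[3.71945534e-03 4.85216648e+02] [ 483.98324217 -331.60921275]
[ 445.22838856 -327.85315737  226.67335529] [[-0.0, 1.0, 0.0], [1.0, 0.0, 0.0], [0.0, 0.0, -1.0]]
```

```bash

python3 -m pendant '[{"slide":[-1.1,1.3,4],"twist":0},{"slide":[-1.1,1.3,8],"twist":0},{"slide":[-1.1,1.3,12],"twist":0},{"slide":[-1.1,1.3,15],"twist":0},{"slide":[-1.1,1.3,17],"twist":0}]' 1
python3 -m pendant '[{"slide":[0,0,1.5],"twist":0},{"slide":[0,0,3],"twist":0},{"slide":[0,0,4],"twist":0},{"slide":[0,0,5],"twist":0},{"slide":[0,0,5],"twist":0}]' 1
python3 -m pendant '[{"slide":[0,0,0],"twist":0},{"slide":[0,0,0],"twist":0},{"slide":[0,0,0],"twist":0},{"slide":[0,0,0],"twist":0},{"slide":[0,0,0],"twist":0}]' -1
python3 -m pendant '[{"slide":[0,0,0],"twist":0},{"slide":[0,0,0],"twist":0},{"slide":[0,0,0],"twist":0},{"slide":[0,0,0],"twist":0},{"slide":[0,0,0],"twist":0}]' -1
```

```text
time: 5.2
tool_pos: [457.3, -338.0, 54.2]
ee_rot: [0.707, 0.707, 0.0, -0.002]
force: [0.5, -0.2, 0.2]
grip_width: 92.0
grip_force: 0.0
time: 5.7
tool_pos: [457.7, -338.4, 5.6]
ee_rot: [0.707, 0.707, 0.0, -0.001]
force: [0.3, -0.1, 0.5]
grip_width: 91.9
grip_force: 0.0
time: 6.2
tool_pos: [458.3, -339.0, 7.0]
ee_rot: [0.707, 0.707, 0.0, 0.0]
force: [-0.2, 0.1, 0.1]
grip_width: 56.1
grip_force: 0.0
time: 6.7
tool_pos: [458.3, -338.9, 6.9]
ee_rot: [0.707, 0.707, 0.0, 0.0]
force: [-1.3, 0.9, 2.7]
grip_width: 50.8
grip_force: 30.0
```

```bash

python3 -m pendant '[{"slide":[0,0,-1],"twist":0},{"slide":[0,0,-4],"twist":0},{"slide":[0,0,-8],"twist":0},{"slide":[0,0,-12],"twist":0},{"slide":[0,0,-15],"twist":0}]' -1
python3 -m pendant '[{"slide":[3,-0.6,-3],"twist":0},{"slide":[6,-1.2,-6],"twist":0},{"slide":[10,-1.8,-9],"twist":0},{"slide":[14,-2.4,-12],"twist":0},{"slide":[18,-3,-14],"twist":0}]' -1
python3 -m pendant '[{"slide":[4,0,0],"twist":0},{"slide":[8,0,0],"twist":0},{"slide":[13,0,0],"twist":0},{"slide":[17,0,0],"twist":0},{"slide":[21,0,0],"twist":0}]' -1
python3 -m pendant '[{"slide":[0,0,0],"twist":0},{"slide":[0,0,0],"twist":0},{"slide":[0,0,0],"twist":0},{"slide":[0,0,0],"twist":0},{"slide":[0,0,0],"twist":0}]' -1
python3 - <<'E'
from h import *
import json
c=env.calibration("wrist");cv2.imwrite("pics/w3.png",env.grab_frame("wrist"))
json.dump({k:np.array(v).tolist() for k,v in c.items()},open("w3.json","w"))
E
python3 -m pendant '[{"slide":[2,0,0],"twist":0},{"slide":[5,0,0],"twist":0},{"slide":[9,0,0],"twist":0},{"slide":[9,0,0],"twist":0},{"slide":[9,0,0],"twist":0}]' -1
python3 - <<'E'
from h import *
import json
c=env.calibration("wrist");cv2.imwrite("pics/w4.png",env.grab_frame("wrist"))
json.dump({k:np.array(v).tolist() for k,v in c.items()},open("w4.json","w"))
print(spot("wrist","lock_knob"))
E
python3 -c "
import cv2,numpy as np
a=cv2.imread('pics/w3.png');b=cv2.imread('pics/w4.png')
cv2.imwrite('pics/w34.png',np.hstack([a[:,240:],b[:,240:]]))"
```

```text
time: 7.2
tool_pos: [458.2, -338.8, 159.0]
ee_rot: [0.707, 0.707, 0.0, 0.0]
force: [0.9, -0.9, -4.3]
grip_width: 50.5
grip_force: 30.0
time: 7.7
tool_pos: [427.5, -157.4, 298.4]
ee_rot: [0.707, 0.707, 0.0, 0.0]
force: [0.6, 0.5, -4.8]
grip_width: 50.7
grip_force: 30.0
time: 8.2
tool_pos: [427.1, 52.9, 296.6]
ee_rot: [0.707, 0.707, -0.0, -0.0]
force: [0.6, 0.2, -6.1]
grip_width: 50.8
grip_force: 30.0
time: 8.7
tool_pos: [428.2, 50.2, 296.6]
ee_rot: [0.708, 0.706, -0.0, -0.0]
force: [-0.4, 0.2, -4.7]
grip_width: 51.1
grip_force: 30.0
time: 9.25
tool_pos: [428.1, 141.3, 296.5]
ee_rot: [0.707, 0.708, -0.0, 0.0]
force: [-0.6, -0.5, -5.4]
grip_width: 51.0
grip_force: 30.0
[([564.0, 236.0, 110.0], 0.73)]
```

View pics/w34.png

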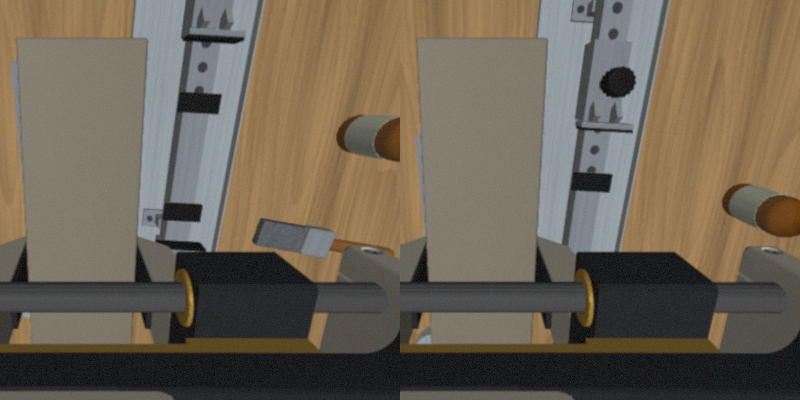

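In both views the stone hangs straight in the gripper. Pads show in the left view at (201,103) and (182,212), and in the right view at (592,182). The right view has the knob top at (618,81) and the jaw face along (577–632,125). I'll fit these.

```bash
cat > fit.py <<'E'
from h import *
import json
def blob(f,box,thr):
    g=cv2.cvtColor(cv2.imread(f),cv2.COLOR_BGR2GRAY);x0,y0,x1,y1=box
    m=(g[y0:y1,x0:x1]<thr).astype(np.uint8)
    k=max(cv2.findContours(m,0,2)[0],key=cv2.contourArea);r=cv2.minAreaRect(k)
    return np.array(r[0])+[x0+.5,y0+.5],r[1],r[2]
E
python3 - <<'E'
from fit import *
c3=json.load(open("w3.json"));c4=json.load(open("w4.json"))
P=[]
for f,c,box,z in(("pics/w3.png",c3,(408,85,472,122),68),("pics/w3.png",c3,(396,196,450,228),68),("pics/w4.png",c4,(402,165,462,200),68),("pics/w4.png",c4,(435,60,485,103),107)):
    b,wh,a=blob(f,box,50); p=ray(0,*b,z,c);P.append(p);print(b,np.round(wh,1),round(a,1),p.round(1))
d=P[0]-P[1];print("pads",np.linalg.norm(d),"yaw-90",np.arctan2(d[1],d[0])-np.pi/2,"mid",(P[0]+P[1])/2)
d=P[3][:2]-P[1][:2];print("knob-pad",np.linalg.norm(d),np.arctan2(d[1],d[0])-np.pi/2)
# tray right edge in w3 (orig px)
for c,pts in((c3,[(502,10),(458,240)]),(c4,[(506,10),(461,238)])):
    a,b=[ray(0,u,v,16,c) for u,v in pts];print("tray edge yaw",np.arctan2(*(a-b)[:2][::-1])-np.pi/2)
# stone in hand
z=296.5-6.9+25
q=[ray(0,u,v,z,c4).round(1) for u,v in((257,38),(387,38),(374,330),(268,330))];print(q)
E
sed -n 1p h.py >/dev/null
python3 -c "
import cv2
a=cv2.imread('pics/w3.png')[0:256,400:520];b=cv2.imread('pics/w4.png')[0:256,400:520]
import numpy as np
cv2.imwrite('pics/z34.png',cv2.resize(np.hstack([a,b]),None,fx=2.3,fy=2.3,interpolation=cv2.INTER_CUBIC))"
```

```text
[439.05690002 103.03275871] [42.  19.4] 3.4 [560.1 124.3  68. ]
[422.5 212. ] [17. 38.] 90.0 [552.7  -4.2  68. ]
[431.07432938 181.97277451] [38.8 18.1] 1.7 [559.6 125.2  68. ]
[458.25000381  82.24999809] [29.  33.9] 45.0 [563.1 235.8 107. ]
pads 128.71398879651454 yaw-90 -0.057036168683544775 mid [556.38603096  60.04178403  68.        ]
knob-pad 240.19255243036295 -0.043361983752334465
tray edge yaw -0.05765812750743393
tray edge yaw -0.057362594408902456
[array([403.4, 241.9, 314.6]), array([453. , 242. , 314.6]), array([454.3, 109.9, 314.6]), array([401.6, 109.9, 314.6])]
```

View pics/z34.png

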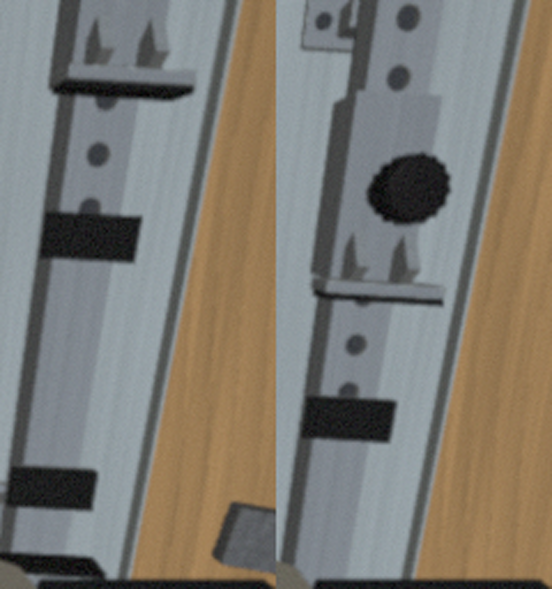

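```bash

python3 -m pendant '[{"slide":[-1.5,2.6,0],"twist":0.01},{"slide":[-3.1,5.2,0],"twist":0.02},{"slide":[-4.6,7.8,0],"twist":0.04},{"slide":[-6.2,10.4,0],"twist":0.0575},{"slide":[-7.7,13,0],"twist":0.0575}]' -1
python3 -m pendant '[{"slide":[0,0,3],"twist":0},{"slide":[0,0,7],"twist":0},{"slide":[0,0,11],"twist":0},{"slide":[0,0,15],"twist":0},{"slide":[0,0,18],"twist":0}]' -1
python3 -m pendant '[{"slide":[0,0,0],"twist":0},{"slide":[0,0,0],"twist":0},{"slide":[0,0,0],"twist":0},{"slide":[0,0,0],"twist":0},{"slide":[0,0,0],"twist":0}]' -1
python3 - <<'E'
from h import *
import json
s=env.state();M=R.from_quat(s["ee_rot"]).as_matrix();print(s["tool_pos"],M.round(4).tolist())
c=env.calibration("wrist");I=env.grab_frame("wrist");cv2.imwrite("pics/w5.png",I)
json.dump({k:np.array(v).tolist() for k,v in c.items()},open("w5.json","w"))
E
```

```text
time: 9.85
tool_pos: [559.2, 61.7, 296.6]
ee_rot: [0.728, 0.685, -0.0, -0.0]
force: [0.6, 1.4, -4.2]
grip_width: 51.0
grip_force: 30.0
time: 10.35
tool_pos: [557.2, 62.5, 114.2]
ee_rot: [0.728, 0.686, -0.001, -0.001]
force: [0.9, 0.7, -4.7]
grip_width: 51.1
grip_force: 30.0
time: 10.85
tool_pos: [559.0, 64.1, 118.2]
ee_rot: [0.727, 0.686, 0.001, 0.001]
force: [0.4, -0.2, -5.1]
grip_width: 50.9
grip_force: 30.0
[558.96337957  64.08050397 118.21055615] [[0.0575, 0.9983, 0.0027], [0.9983, -0.0575, -0.0], [0.0001, 0.0027, -1.0]]
```

View pics/w5.png

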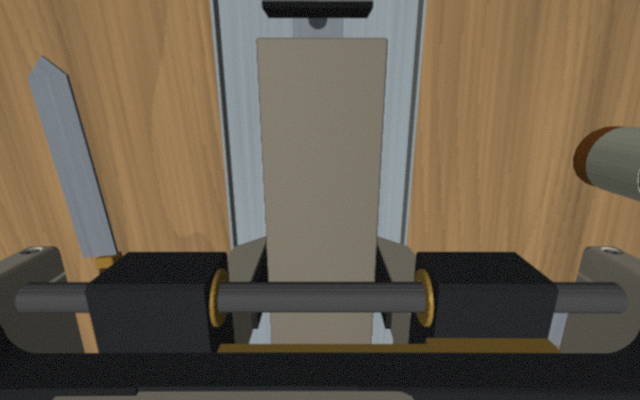

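The stone is squarely in line with the bridge. The jaw face spans columns 264–372 at row 10, the stone's far end spans 257–387 at row 38, and the tray edges run (216,10)→(236,240) and (423,10)→(405,240).

```bash
python3 - <<'E'
from h import *
import json
c=json.load(open("w5.json"));M=R.from_euler("z",-0.0575).as_matrix();o=np.array([557.7,59.4,0])
f=lambda u,v,z:(M.T@(ray(0,u,v,z,c)-o)).round(1)[:2]
print("jaw top front corners",f(264,15,88),f(372,15,88), "z70", f(264,15,70),f(372,15,70))
print("trayL",f(216.5,10,16),f(236,240,16)," trayR",f(422.5,10,16),f(404.5,240,16))
print("stone",f(257.5,38.5,136),f(387,38.5,136),f(268,240,136),f(378.5,240,136))
print("hole?",f(318,22,60),"tube edges",f(293,30,60),f(342.5,30,60))
print("tcp",M.T@(env.state()["tool_pos"]-o))
E
```

```text
jaw top front corners [-27.8 123.7] [ 26.7 123.7] z70 [-30.5 127.6] [ 29.2 127.7]
trayL [-71.4 142.4] [-70.9 -30.9]  trayR [ 71.8 142.5] [ 72.  -31.2]
stone [-23.5 105.3] [ 26.  105.3] [-23.4  21.7] [27.  21.6]
hole? [ -0.7 126.2] tube edges [-15.4 122. ] [ 13.7 122. ]
tcp [  0.77740431   4.77570624 117.89637674]
```

```bash

python3 -m pendant '[{"slide":[0,-0.15,1],"twist":0},{"slide":[0,-0.15,2],"twist":0},{"slide":[0,-0.15,3],"twist":0},{"slide":[0,-0.15,3.6],"twist":0},{"slide":[0,-0.15,4],"twist":0}]' -1
python3 -m pendant '[{"slide":[0,0,0.1],"twist":0},{"slide":[0,0,0.2],"twist":0},{"slide":[0,0,0.3],"twist":0},{"slide":[0,0,0.3],"twist":0},{"slide":[0,0,0.3],"twist":0}]' -1
```

```text
time: 11.4
tool_pos: [556.3, 64.2, 75.5]
ee_rot: [0.727, 0.686, -0.001, -0.001]
force: [0.4, -0.0, -5.4]
grip_width: 50.9
grip_force: 30.0
time: 11.9
tool_pos: [556.8, 64.2, 74.9]
ee_rot: [0.727, 0.687, 0.0, 0.0]
force: [-4.5, -0.1, 6.9]
grip_width: 50.9
grip_force: 30.0
```

```bash

python3 -m pendant '[{"slide":[0,0,0],"twist":0},{"slide":[0,0,0],"twist":0},{"slide":[0,0,0],"twist":0},{"slide":[0,0,0],"twist":0},{"slide":[0,0,0],"twist":0}]' 1
python3 -m pendant '[{"slide":[0,0,0],"twist":0},{"slide":[0,0,-1],"twist":0},{"slide":[0,0,-3],"twist":0},{"slide":[0,0,-6],"twist":0},{"slide":[0,0,-10],"twist":0}]' 1
python3 -m pendant '[{"slide":[0,0,-3],"twist":0},{"slide":[0,0,-6],"twist":0},{"slide":[0,0,-6],"twist":0},{"slide":[0,0,-6],"twist":0},{"slide":[0,0,-6],"twist":0}]' 1
python3 - <<'E'
from h import *
import json
s=env.state();M=R.from_quat(s["ee_rot"]).as_matrix();print(s["tool_pos"],M.round(4).tolist())
c=env.calibration("wrist");I=env.grab_frame("wrist");cv2.imwrite("pics/w6.png",I)
json.dump({k:np.array(v).tolist() for k,v in c.items()},open("w6.json","w"))
E
```

```text
time: 12.4
tool_pos: [556.9, 64.2, 73.7]
ee_rot: [0.727, 0.686, 0.0, 0.0]
force: [-0.4, -0.7, 0.0]
grip_width: 86.2
grip_force: 0.0
time: 12.9
tool_pos: [555.8, 64.2, 174.1]
ee_rot: [0.727, 0.686, -0.001, -0.001]
force: [0.4, -0.6, 0.7]
grip_width: 92.2
grip_force: 0.0
time: 13.4
tool_pos: [556.1, 64.2, 232.8]
ee_rot: [0.727, 0.686, -0.001, -0.001]
force: [0.0, -0.4, -0.3]
grip_width: 92.1
grip_force: 0.0
[556.05493877  64.22404799 232.84300586] [[0.0575, 0.9983, -0.0019], [0.9983, -0.0575, 0.0001], [0.0, -0.0019, -1.0]]
```

View pics/w6.png

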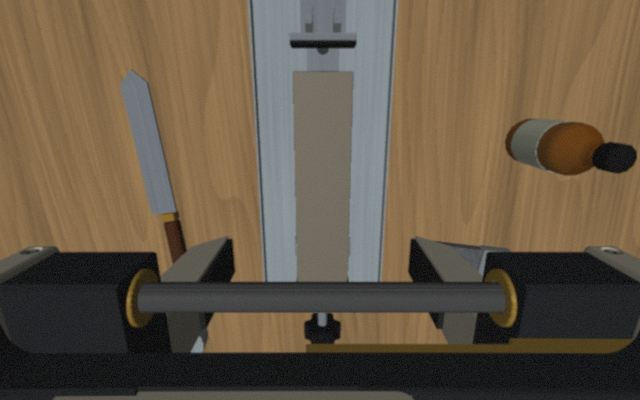

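The stone lies square and centred: its end spans columns 294–353 and the jaw spans 290–356. Next I'll go above the knob.

```bash

python3 -m pendant '[{"slide":[4,0,0],"twist":0},{"slide":[8,0,0],"twist":0},{"slide":[12,0,0],"twist":0},{"slide":[16,0,0],"twist":0},{"slide":[17.3,0,0],"twist":0}]' 1
python3 -m pendant '[{"slide":[0,0,1],"twist":0},{"slide":[0,0,2],"twist":0},{"slide":[0,0,2],"twist":0},{"slide":[0,0,2],"twist":0},{"slide":[0,0,2],"twist":0}]' 1
python3 - <<'E'
from h import *
import json
s=env.state();M=R.from_quat(s["ee_rot"]).as_matrix();print(s["tool_pos"],M.round(4).tolist())
c=env.calibration("wrist");I=env.grab_frame("wrist");cv2.imwrite("pics/w7.png",I)
json.dump({k:np.array(v).tolist() for k,v in c.items()},open("w7.json","w"))
print(spot("wrist","lock_knob"))
E
```

```text
time: 13.95
tool_pos: [565.8, 240.3, 232.1]
ee_rot: [0.726, 0.688, -0.001, -0.001]
force: [-0.1, -0.1, 1.0]
grip_width: 91.9
grip_force: 0.0
time: 14.45
tool_pos: [567.1, 235.9, 214.1]
ee_rot: [0.728, 0.686, 0.0, 0.0]
force: [0.3, -0.6, 0.4]
grip_width: 91.7
grip_force: 0.0
[567.05701456 235.89483492 214.10116625] [[0.059, 0.9983, 0.0006], [0.9983, -0.059, 0.0001], [0.0002, 0.0006, -1.0]]
[([569.0, 238.0, 110.0], 0.71), ([570.0, 246.0, 0.0], 0.45)]
```

View pics/w7.png

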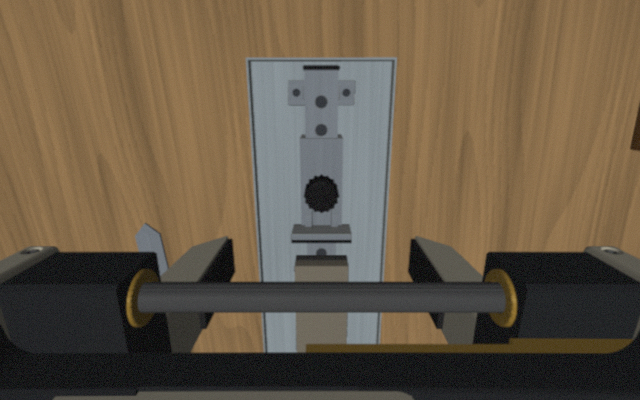

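The knob is at about (321,193), centred laterally between the fingers.

```bash
python3 - <<'E'
from fit import *
c=json.load(open("w7.json"));b,wh,a=blob("pics/w7.png",(295,165,350,218),45);print(b,wh)
s=env.state();M=R.from_quat(s["ee_rot"]).as_matrix()
for z in(107,101):print(M.T@(ray(0,*b,z,c)-s["tool_pos"]), ray(0,*b,z,c))
E
```

```text
[321.35294151 194.08823395] (34.471214294433594, 33.09922790527344)
[  2.83480027   0.13773145 107.26209279] [567.41182775 239.17045292 107.        ]
[  1.13276745   0.14408509 113.26154103] [567.32430775 237.47260854 101.        ]
```

```bash

python3 -m pendant '[{"slide":[0.2,0,3],"twist":0},{"slide":[0.2,0,6],"twist":0},{"slide":[0.2,0,8.5],"twist":0},{"slide":[0.2,0,10],"twist":0},{"slide":[0.2,0,11],"twist":0}]' 1
python3 -m pendant '[{"slide":[0,0,1],"twist":0},{"slide":[0,0,2],"twist":0},{"slide":[0,0,2.8],"twist":0},{"slide":[0,0,2.8],"twist":0},{"slide":[0,0,2.8],"twist":0}]' 1
python3 -m pendant '[{"slide":[0,0,0],"twist":0},{"slide":[0,0,0],"twist":0},{"slide":[0,0,0],"twist":0},{"slide":[0,0,0],"twist":0},{"slide":[0,0,0],"twist":0}]' -1
python3 -m pendant '[{"slide":[0,0,0],"twist":0},{"slide":[0,0,0],"twist":0},{"slide":[0,0,0],"twist":0},{"slide":[0,0,0],"twist":0},{"slide":[0,0,0],"twist":0}]' -1
python3 -m pendant '[{"slide":[0,0,0],"twist":0},{"slide":[0,0,0],"twist":0},{"slide":[0,0,0],"twist":0},{"slide":[0,0,0],"twist":0},{"slide":[0,0,0],"twist":0}]' -1
```

```text
time: 15.05
tool_pos: [566.5, 238.6, 102.6]
ee_rot: [0.727, 0.686, -0.001, -0.0]
force: [-0.1, 0.6, -0.1]
grip_width: 91.9
grip_force: 0.0
time: 15.55
tool_pos: [567.0, 239.0, 75.9]
ee_rot: [0.727, 0.687, 0.0, 0.0]
force: [-1.0, 0.3, -0.7]
grip_width: 91.7
grip_force: 0.0
time: 16.05
tool_pos: [566.8, 238.9, 75.8]
ee_rot: [0.727, 0.686, 0.0, 0.0]
force: [0.2, 0.5, 0.2]
grip_width: 56.5
grip_force: 0.0
time: 16.55
tool_pos: [567.1, 238.9, 75.7]
ee_rot: [0.727, 0.686, 0.0, 0.0]
force: [2.8, 0.6, -0.7]
grip_width: 27.5
grip_force: 30.0
time: 17.05
tool_pos: [567.0, 238.9, 75.8]
ee_rot: [0.727, 0.687, 0.0, 0.0]
force: [3.2, 0.4, -2.1]
grip_width: 27.4
grip_force: 30.0
```

```bash

python3 -m pendant '[{"slide":[0,0,-0.2],"twist":0},{"slide":[0,0,-0.4],"twist":0},{"slide":[0,0,-0.6],"twist":0},{"slide":[0,0,-0.8],"twist":0},{"slide":[0,0,-1.0],"twist":0}]' -1
python3 -m pendant '[{"slide":[0,0,-0.1],"twist":0},{"slide":[0,0,-0.1],"twist":0},{"slide":[0,0,-0.1],"twist":0},{"slide":[0,0,-0.1],"twist":0},{"slide":[0,0,-0.1],"twist":0}]' -1
```

```text
time: 17.55
tool_pos: [566.9, 238.9, 84.7]
ee_rot: [0.727, 0.686, -0.0, -0.0]
force: [6.1, 1.0, -11.5]
grip_width: 27.2
grip_force: 30.0
time: 18.05
tool_pos: [566.9, 238.9, 85.4]
ee_rot: [0.727, 0.686, -0.0, -0.0]
force: [6.4, 1.3, -10.9]
grip_width: 27.3
grip_force: 30.0
```

```bash

python3 -m pendant '[{"slide":[0,0.05,-0.1],"twist":0},{"slide":[0,0.05,-0.1],"twist":0},{"slide":[0,0.05,-0.12],"twist":0},{"slide":[0,0.05,-0.12],"twist":0},{"slide":[0,0.05,-0.12],"twist":0}]' -1
python3 -m pendant '[{"slide":[-0.1,0,0],"twist":0},{"slide":[-0.25,0,0],"twist":0},{"slide":[-0.4,0,0],"twist":0},{"slide":[-0.6,0,0],"twist":0},{"slide":[-0.8,0,0],"twist":0}]' -1
```

```text
time: 18.55
tool_pos: [566.9, 238.8, 86.4]
ee_rot: [0.727, 0.686, -0.001, -0.0]
force: [5.4, 1.2, -11.1]
grip_width: 27.4
grip_force: 30.0
time: 19.05
tool_pos: [566.5, 231.1, 86.4]
ee_rot: [0.727, 0.686, -0.0, -0.001]
force: [6.3, 1.7, -11.9]
grip_width: 27.5
grip_force: 30.0
```

```bash

python3 -m pendant '[{"slide":[-0.25,0,0],"twist":0},{"slide":[-0.5,0,0],"twist":0},{"slide":[-0.75,0,0],"twist":0},{"slide":[-1.0,0,0],"twist":0},{"slide":[-1.2,0,0],"twist":0}]' -1
python3 -m pendant '[{"slide":[-0.1,0,0],"twist":0},{"slide":[-0.2,0,0],"twist":0},{"slide":[-0.35,0,0],"twist":0},{"slide":[-0.5,0,0],"twist":0},{"slide":[-0.5,0,0],"twist":0}]' -1
```

```text
time: 19.55
tool_pos: [565.7, 219.1, 86.4]
ee_rot: [0.727, 0.686, -0.0, -0.001]
force: [6.2, 2.7, -11.5]
grip_width: 27.2
grip_force: 30.0
time: 20.05
tool_pos: [565.5, 214.7, 86.5]
ee_rot: [0.727, 0.686, -0.0, -0.001]
force: [5.9, 3.5, -12.2]
grip_width: 27.9
grip_force: 30.0
```

```bash

python3 -m pendant '[{"slide":[-0.07,0,0],"twist":0},{"slide":[-0.07,0,0],"twist":0},{"slide":[-0.07,0,0.1],"twist":0},{"slide":[-0.07,0,0.2],"twist":0},{"slide":[-0.07,0,0.3],"twist":0}]' -1
python3 -m pendant '[{"slide":[0,0,0.15],"twist":0},{"slide":[0,0,0.3],"twist":0},{"slide":[0,0,0.3],"twist":0},{"slide":[0,0,0.3],"twist":0},{"slide":[0,0,0.3],"twist":0}]' -1
```

```text
time: 20.55
tool_pos: [565.5, 214.1, 83.7]
ee_rot: [0.727, 0.686, 0.0, -0.001]
force: [4.0, 3.8, -9.9]
grip_width: 27.4
grip_force: 30.0
time: 21.05
tool_pos: [565.5, 214.1, 80.9]
ee_rot: [0.727, 0.686, 0.0, -0.001]
force: [5.0, 3.8, -9.6]
grip_width: 27.2
grip_force: 30.0
```

```bash

python3 -m pendant '[{"slide":[0,0,0.15],"twist":0},{"slide":[0,0,0.3],"twist":0},{"slide":[0,0,0.45],"twist":0},{"slide":[0,0,0.45],"twist":0},{"slide":[0,0,0.45],"twist":0}]' -1
python3 -m pendant '[{"slide":[0,0,0.1],"twist":0},{"slide":[0,0,0.2],"twist":0},{"slide":[0,0,0.2],"twist":0},{"slide":[0,0,0.2],"twist":0},{"slide":[0,0,0.2],"twist":0}]' -1
```

```text
time: 21.55
tool_pos: [565.5, 214.1, 76.7]
ee_rot: [0.727, 0.686, 0.0, -0.001]
force: [4.4, 3.8, -7.5]
grip_width: 27.4
grip_force: 30.0
time: 22.05
tool_pos: [565.6, 213.9, 75.7]
ee_rot: [0.727, 0.687, 0.0, -0.0]
force: [0.4, 5.1, 0.2]
grip_width: 27.3
grip_force: 30.0
```

```bash

python3 -m pendant '[{"slide":[0,0,0.05],"twist":0},{"slide":[0,0,0.05],"twist":0},{"slide":[0,0,0.05],"twist":0},{"slide":[0,0,0.05],"twist":0},{"slide":[0,0,0.05],"twist":0}]' -1
python3 - <<'E'
from h import *
env.grab_frame("scene");cv2.imwrite("pics/s8.png",cv2.resize(env.grab_frame("scene")[110:260,280:440],None,fx=2.4,fy=2.4))
w=env.grab_frame("wrist")
a=cv2.imread("pics/s8.png");b=cv2.resize(w[:, 160:480],(320,400));a=cv2.copyMakeBorder(a,0,400-a.shape[0],0,0,0)
cv2.imwrite("pics/f8.png",np.hstack([a,b]))
E
```

```text
time: 22.55
tool_pos: [565.7, 213.8, 75.7]
ee_rot: [0.727, 0.687, 0.0, -0.0]
force: [-0.4, 5.1, 3.2]
grip_width: 27.3
grip_force: 30.0
```

View pics/f8.png

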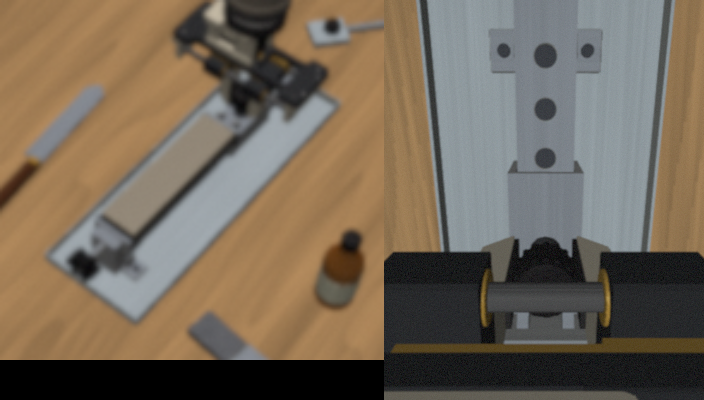

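The stone lies in line between the jaws with the sliding jaw closed up to its end, and the gripper holds the knob. TCP height is back at the home value, and pressing down further gives a firm stop, so the pin is home.

```bash
python3 -c "
from station import env
print(env.finish_job())"
```

```text
the job is handed in; nothing more can be done
None
```

The job is handed in: the stone lies square and centred on the pads, the jaw is one hole in and closed up to the stone's end, and the gripper still holds the knob with the pin fully home; it took about 23 s.

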